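Load the bench shaker and set its clockwork timer

ROBOT

A 6-joint arm with a two-finger parallel gripper is mounted at the origin on a cart in front of the work surface, level with it; the furniture and walls round the work are solid. World frame = base frame: x ahead of the robot, y to its left, z up, the work surface at z = 0. Lengths are in m, angles in rad, forces in N, time in s.
With the tool pointing down it reaches from about 0.3 to 0.825 m from the base axis. Payload 5.4 kg.
Tool frame: the origin (TCP) lies at the very end of the fingers, on their centre line; the grasp point (between the pads) lies 19 mm behind it; z points along the fingers, x is the direction in which the jaws open and shut, and the axes are right-handed (so a half turn about z gives the same grasp; the last joint's range is limited). The gripper opens to 92 mm and grips with 3 to 60 N. Pads are 20 mm wide; open, the fingers measure 128 mm over their backs; the gripper's body (75 mm by 189 mm) begins 69 mm behind the grasp point.
Start: joints at [0.935, 0.158, 1.597, -0, 1.386, -0.21], TCP at [0.238, 0.524, 0.184] pointing down, gripper open.
Joint ranges: [-2.91, 2.91], [-0.94, 2.29], [0.18, 2.7], [-1.29, 4.43], [0.17, 2.64], [-3, 3]. Speed limits (rad/s): [2.57, 2.57, 3.14, 3.14, 3.14, 3.14].

INTERFACE

Orientations are given as a rotation vector (axis times angle).
In Python, from workcell import bot gives the robot as it stands. Calls block until the motion is done:
- bot.goto(position, orientation): joint-space move of the TCP to a pose.
- bot.line_to(position, rot=None, max_speed=0.15): straight line of the TCP; rot=None keeps the orientation; max_speed is the mean speed in m/s.
- bot.set_joints(angles): joint-space move.
- bot.set_gripper(opening, newtons=None): opening from 0.0 (shut) to 1.0 (fully open); newtons is the grip in N (None keeps the last); returns when the fingers have stopped.
- bot.hold(seconds).
- bot.inverse_kinematics(position, orientation): joint angles nearest the present ones, or None.
- bot.read_camera(name): name is "scene" or "top" or "wrist"; returns a dict with "pixels" (400x640x3 uint8, blue, green, red), "fx", "fy", "cx", "cy" (pixels), "R" (3x3) and "t" (3): a world point X has camera coordinates R X + t. Camera axes: x right, y down, z forward; pixel columns grow to the right and rows downward; lengths in m; the calibration is good to about 2 mm. A picture is of the moment at which its call begins. There is no depth.
A pose or a line that the arm cannot do raises bot.MotionError and nothing moves.
- bot.job_done(): hands the job in, once; it reports no verdict.
Readings, each from a call of its own:
- bot.current_clock(): time.
- bot.current_joints(): joint angles.
- bot.current_joint_vel(): joint speeds.
- bot.current_effort(): joint torques, N m.
- bot.current_ee_pos(): TCP position.
- bot.current_tool_rot(): TCP orientation.
- bot.current_contact_force(): force on the tool from outside, world axes, zero at the start.
- bot.current_ft_torque(): the same for the moment, N m.
- bot.current_opening(): opening from 0.0 (shut) to 1.0 (fully open).
Only numpy, scipy, OpenCV 4.12 (cv2) and the standard library are available. Lean on these libraries where they do the work, as an engineer would, in place of code of your own. Each camera call takes 0.05 s, during which the arm holds its last target.

TASK

Set the small brown bottle that stands on the worktop down into the empty cup on the bench shaker's platform, upright and fully home. Then wind the shaker's clockwork timer clockwise past its top (30-minute) mark until you feel it bear firmly on its sprung end stop, without forcing it, and turn it back down to 20 minutes. Let go of everything, and do not knock over or shift the other things on the bench.

Things in the scene. Friction and masses are not known exactly. Their poses are not given: they have to be found in the camera images.
- shaker: Fixed white bench shaker, 200 (x) x 290 (y) mm. Origin on the worktop below its middle; z up, -x is its front towards the robot. On its left (+y): platform, mat top at z 66 mm, two cups at x -42 (front, empty) and x +42 (rear, taken), both y 55. On its right: control deck, top at z 76, timer spindle at x -15, y -95, a tick a minute, long tick every 5, dot at 0, broad bar at 30 (the top mark).
- empty_cup (a point): Centre of the empty front cup's floor, on the mat. The cup is a plastic ring 25 mm high, bore 40 mm, the top 7 mm flared to 45 mm; bottles have about 2 mm play all round. The taken cup is 84 mm behind it. Its axes are the shaker's.
- dial_grip (a point): Point on the vertical spindle of the black timer knob, half-way up its bar grip, 20.6 mm above the deck. Bar 42 long x 14 wide x 30 mm high (15 mm above and below this point), on a skirt 48 mm across whose top is 15 mm below. Turns with the knob: its x axis runs along the bar to the pointer end (white line). At 0 min that is 60 degrees anticlockwise, seen from above, from the shaker's x.
- timer_dial (a joint): Timer reading in rad, growing clockwise from above: 4 degrees (0.0698) a minute; 0 min = 0, 20 min = 1.396, top mark 30 min = 2.094. Stays where left. Winding takes about 0.05 to 0.08 N m. The hidden sprung stop begins somewhere from 2.17 to 2.62, different each time: there the torque steps up by 0.1 N m, then rises 3 N m per rad. Bear on it with about 0.2 N m extra; over 0.4 forces it.
- bottle: Small brown bottle with black screw cap that stands on the open worktop to the right: body 36 mm across up to 48 mm high, cap 28 mm across, 75 mm high in all, 0.10 to 0.21 kg. Origin at the centre of its underside, z up.
- loaded_bottle: A like bottle, 36 x 80 mm, already in the shaker's rear cup; leave it. Origin at the centre of its underside.
- beaker: Glass beaker, 58 x 54 x 71 mm, left of the shaker on the worktop; leave it. Origin at the centre of its underside.
- label_roll: Roll of white tape lying flat, 59 mm across, 19 mm high, in front of the shaker; leave it. Origin at the centre of its underside.
There are look-alikes about, which are no part of the job. Leave any green look-alike of the bottle alone.

How it is judged:
On the way, in this order (a step that is already met when the one before it is completed fails the run):
1. the bottle stands upright and fully home in the empty cup of the shaker (horizontal distance between bottle and empty_cup below 0.006 m and z of bottle in the frame of empty_cup below 0.004 m and angle between bottle's own z axis and vertical below 0.12 rad), for 0.2 s.
2. the timer is wound past its top mark and bears firmly on its sprung end stop (value of joint timer_dial above 2.12 rad and contact force between timer_lug and timer_stop_pin above 5.5 N), for 0.2 s.
At the end, for the whole second after the job is handed in: The timer points to 20 minutes within one minute (1.326 to 1.466 rad), after having been wound onto its stop; the bottle stands upright and at rest, fully down in the cup that was empty (axis within 6 mm, bottom within 4 mm of the mat) (all of step 1 and value of joint timer_dial between 1.326 and 1.466 rad and linear speed of bottle below 0.02 m/s); the robot touches nothing.
It fails at once if the timer is forced: the lug on its spindle presses on the stop, 20 mm from the axis, with more than 20 N (0.4 N m) (contact force between timer_lug and timer_stop_pin above 20 N).
It fails at once if the bottle is knocked over (angle between bottle's own z axis and vertical above 0.6 rad).
It fails at once if the bottle already loaded is pulled out or tipped (distance of loaded_bottle from where it was at the start of the episode above 0.015 m or angle between loaded_bottle's own z axis and vertical above 0.3 rad).
It fails at once if the beaker or the roll of tape is shifted by more than 2 cm (distance of any of beaker, label_roll from where it was at the start of the episode above 0.02 m).
It also fails if it takes over 70 s, if anything falls off the work surface, if the arm or the gripper's body presses on something with over 40 N, if the wrist force passes 120 N, or if a joint passes its speed limit or range.

## Working session

There is one attempt and no reset: what is moved stays moved. The work goes in short steps, each a Python script; the robot and the scene stay as the last script left them, time stands still between calls to the robot, and variables do not carry over. Pictures are saved under pics/ and viewed, and the job is handed in when it is done.

```bash
ls; mkdir -p pics
python3 - <<'E'
from workcell import bot
import cv2,numpy as np
for n in ["scene","top","wrist"]:
    c=bot.read_camera(n); cv2.imwrite(f"pics/{n}0.png",c["pixels"])
    print(n,c["fx"],c["cx"],c["cy"],np.round(c["R"],3).tolist(),np.round(c["t"],3))
print(bot.current_clock())
E
```

```text
pics
scene 488.46207132459136 323.9065763365369 190.31951419478438 [[0.852, -0.524, -0.009], [-0.323, -0.511, -0.796], [0.413, 0.681, -0.605]] [-0.397  0.281  1.261]
top 451.6612431488288 310.1607039729528 198.99327636088157 [[-0.025, -0.999, -0.021], [-0.98, 0.028, -0.195], [0.196, 0.016, -0.981]] [0.12  0.529 1.09 ]
wrist 301.2057332949743 315.5131478202999 198.938856189429 [[0.414, 0.91, -0.001], [0.879, -0.4, 0.26], [0.236, -0.108, -0.966]] [-0.574 -0.028  0.391]
0.15
```

View pics/scene0.png

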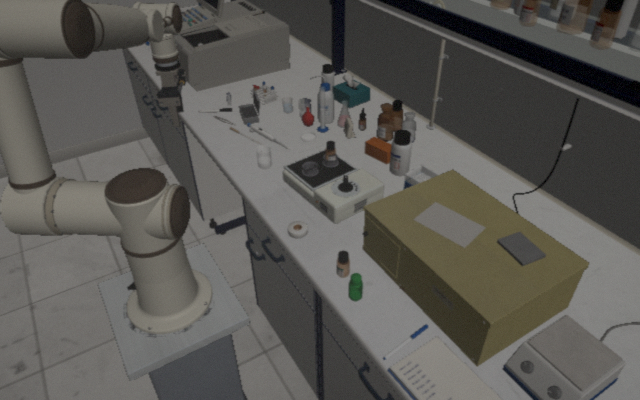

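View pics/top0.png

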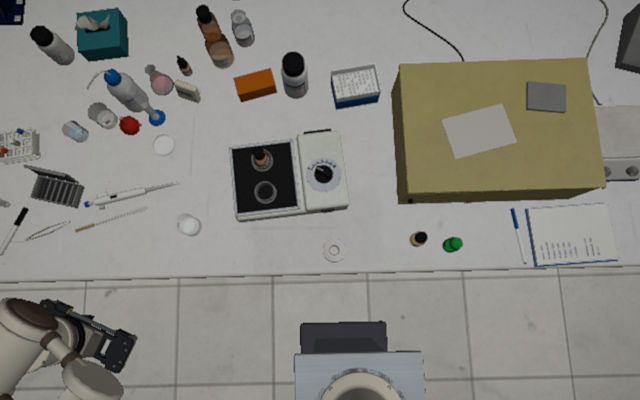

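View pics/wrist0.png

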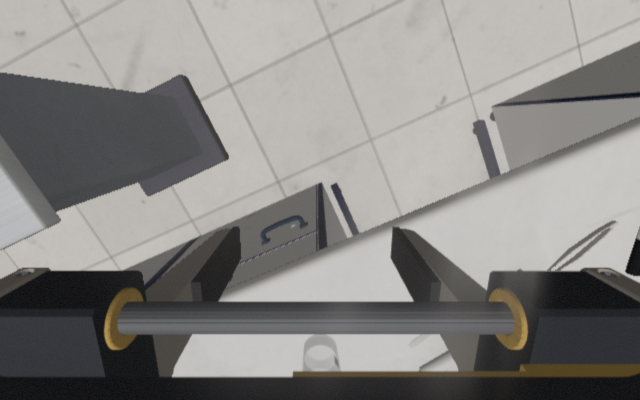

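The top view shows the shaker at about (290,175), the brown bottle at (419,239), the green look-alike at (453,243), the tape roll at (334,250) and the beaker at (188,224). I'll zoom in to measure.

```bash
cat > h.py <<'E'
import numpy as np,cv2
from workcell import bot
def project(c,X):
    X=np.atleast_2d(X); p=(np.array(c["R"])@X.T).T+np.array(c["t"]); return np.c_[c["fx"]*p[:,0]/p[:,2]+c["cx"],c["fy"]*p[:,1]/p[:,2]+c["cy"]]
def onplane(c,uv,z):
    R=np.array(c["R"]);t=np.array(c["t"]); o=-R.T@t
    d=R.T@np.array([(uv[0]-c["cx"])/c["fx"],(uv[1]-c["cy"])/c["fy"],1]); return o+d*(z-o[2])/d[2]
def crop(c,x0,y0,w,h,k,name):
    cv2.imwrite(name,cv2.resize(c["pixels"][y0:y0+h,x0:x0+w],None,fx=k,fy=k,interpolation=cv2.INTER_CUBIC))
E
python3 - <<'E'
from h import *
t=bot.read_camera("top"); s=bot.read_camera("scene")
import pickle; pickle.dump((t,s),open("cams.pkl","wb"))
crop(t,222,120,133,110,6,"pics/t1.png"); crop(t,380,215,100,50,8,"pics/t2.png")
crop(s,275,130,120,90,6,"pics/s1.png"); crop(s,320,240,60,70,8,"pics/s2.png")
E
```

```text
(no output)
```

View pics/t1.png

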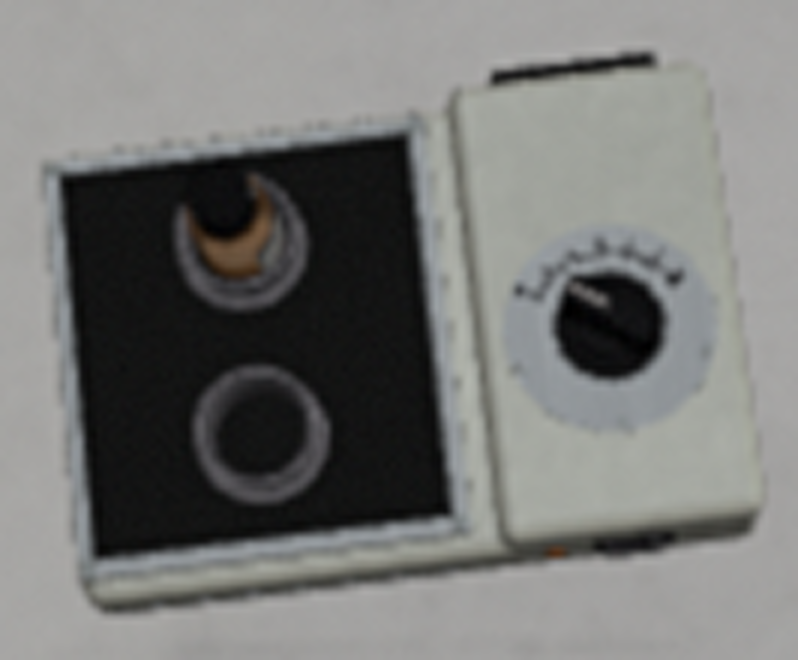

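View pics/t2.png

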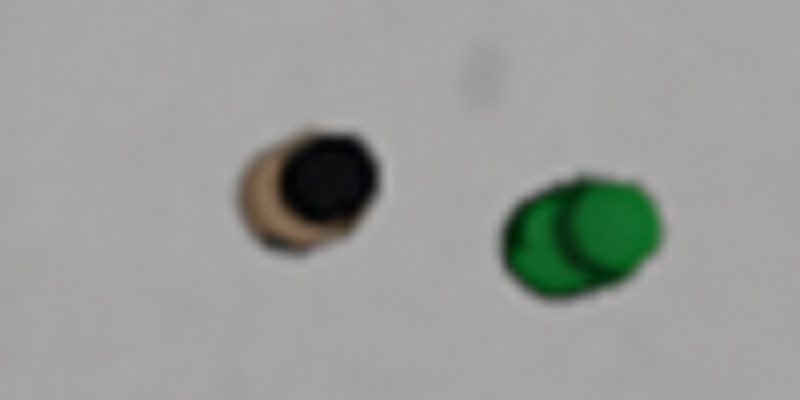

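View pics/s1.png

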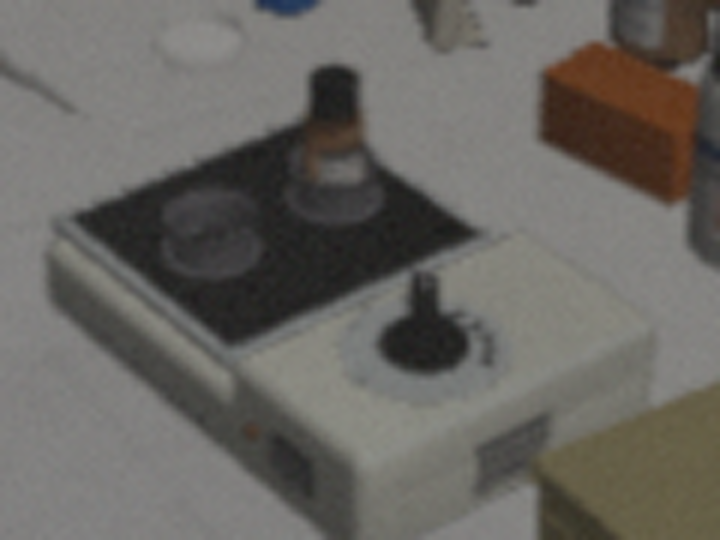

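View pics/s2.png

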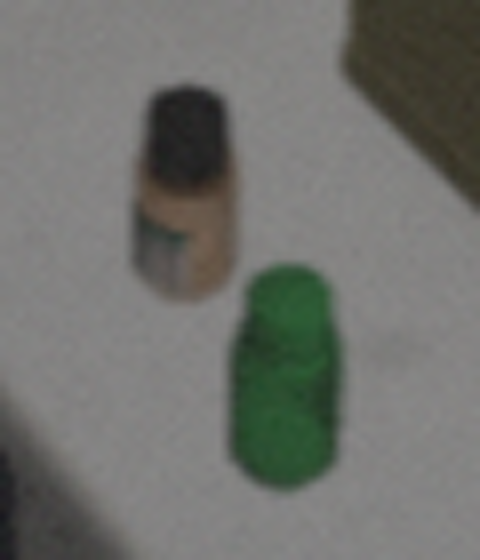

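Run:
```python
from h import *
import pickle; t,s=pickle.load(open("cams.pkl","rb"))
T=lambda x,y,k=6,x0=222,y0=120:((x+.5)/k+x0-.5,(y+.5)/k+y0-.5)
S=lambda x,y:T(x,y,6,275,130)
print("cup f",onplane(t,T(262,435),.091),onplane(s,S(213,207),.091))
print("cup r",onplane(t,T(242,241),.091))
print("skirt",onplane(t,T(610,325),.0815),onplane(s,S(423,340),.0815))
print("bot cap",onplane(t,T(331,179,8,380,215),.075),onplane(s,T(188,110,8,320,240),.073))
print("green",onplane(t,T(616,228,8,380,215),.075))
for p in [(45,168),(425,120),(470,525),(85,570)]: print("rim",onplane(t,T(*p),.068))
print("dot,bar",onplane(t,T(522,290),.076),onplane(t,T(674,277),.076))
print("ptr",onplane(t,T(572,283),.1116),onplane(t,T(606,303),.1116))
print("roll",onplane(t,(334,250),.019),"beaker",onplane(t,(188,224),.035))
for p in [(398,66),(584,58),(606,187),(408,195)]: print("box",onplane(t,p,.2))
```

```text
cup f [0.54490221 0.21549246 0.091     ] [0.55304956 0.22591373 0.091     ]
cup r [0.62770431 0.22339223 0.091     ]
skirt [0.58951526 0.07139531 0.0815    ] [0.589688   0.07522604 0.0815    ]
bot cap [ 0.42580645 -0.16101959  0.075     ] [ 0.42830882 -0.15842802  0.073     ]
green [ 0.40864329 -0.24566334  0.075     ]
rim [0.66951936 0.31060735 0.068     ]
rim [0.68582115 0.14756379 0.068     ]
rim [0.50916515 0.13187332 0.068     ]
rim [0.49475983 0.29212218 0.068     ]
dot,bar [0.6071686  0.10771436 0.076     ] [0.61085578 0.04388053 0.076     ]
ptr [0.59979081 0.08671723 0.1116    ] [0.59099539 0.07318708 0.1116    ]
roll [0.40445053 0.04916777 0.019     ] beaker [0.47936249 0.42068907 0.035     ]
box [ 0.81221003 -0.10851518  0.2       ]
box [ 0.81685722 -0.53816066  0.2       ]
box [ 0.51058199 -0.5421834   0.2       ]
box [ 0.50532426 -0.11117533  0.2       ]
```

```bash
cat >> h.py <<'E'
from scipy.spatial.transform import Rotation as Ro
def down(adeg):
    a=np.deg2rad(adeg); x=[np.cos(a),np.sin(a),0]; y=[np.sin(a),-np.cos(a),0]
    return Ro.from_matrix(np.array([x,y,[0,0,-1]]).T).as_rotvec()
E
python3 - <<'E'
from h import *
import pickle; t,s=pickle.load(open("cams.pkl","rb"))
p=onplane(s,(364,263),0); print("box base",p)
for h in (.1,.15,.2,.25): print(h,project(s,[p[0],p[1],h]),project(t,[p[0],p[1],h]))
bot.goto([.54,.14,.32],down(95.6))
c=bot.read_camera("wrist"); pickle.dump(c,open("w1.pkl","wb")); cv2.imwrite("pics/w1.png",c["pixels"])
print(bot.current_clock(),bot.current_ee_pos(),project(c,[[.545,.2155,.091],[.5895,.0714,.0815]]))
E
```

```text
box base [ 4.98317441e-01 -1.59859113e-01  1.11022302e-16]
0.1 [[365.52252922 236.41273161]] [[420.53934428 205.74571831]]
0.15 [[366.33828942 222.16746445]] [[425.29115059 201.81604856]]
0.2 [[367.19393244 207.22574108]] [[430.51408294 197.49676492]]
0.25 [[368.09245637 191.53520669]] [[436.28186179 192.72690171]]
2.1417 [0.53963836 0.14079786 0.31968745] [[366.07087274 179.0970109 ]
 [266.31356792 197.59102914]]
```

View pics/w1.png

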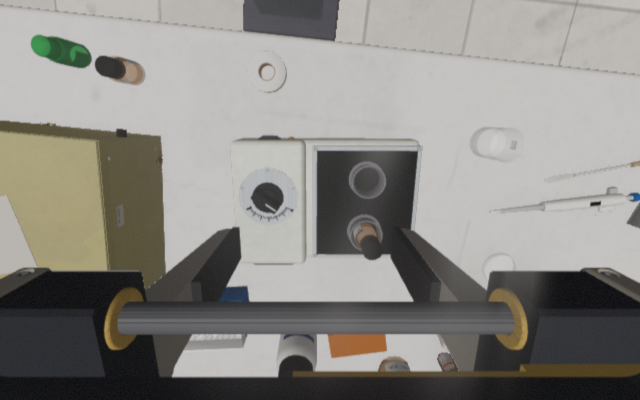

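The wrist view from above shows the empty cup at (367,180), the dial at (267,197), the loaded bottle at (367,240) and the brown bottle at (118,68). I'll zoom in.

Run:
```python
from h import *
import pickle; c=pickle.load(open("w1.pkl","rb"))
crop(c,225,130,100,75,8,"pics/w1a.png");crop(c,310,135,115,85,6.9,"pics/w1b.png")
```

```text
(no output)
```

View pics/w1a.png

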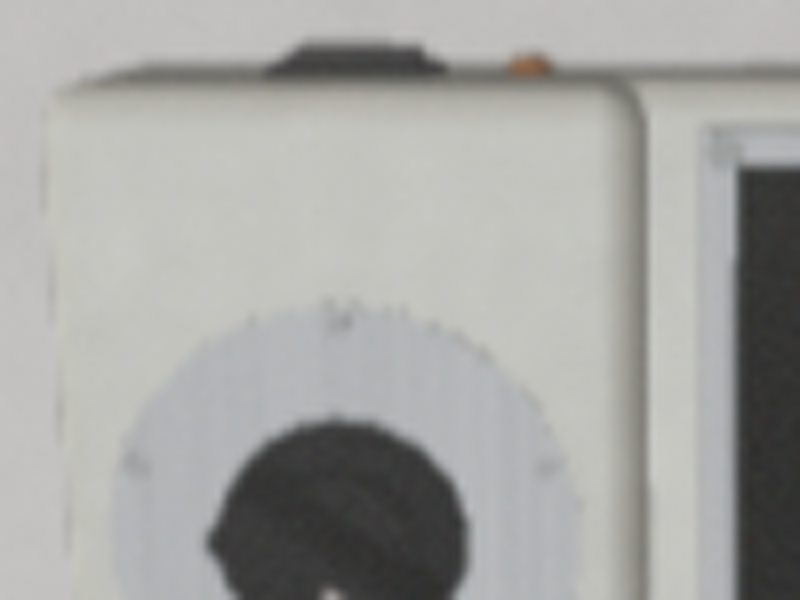

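View pics/w1b.png

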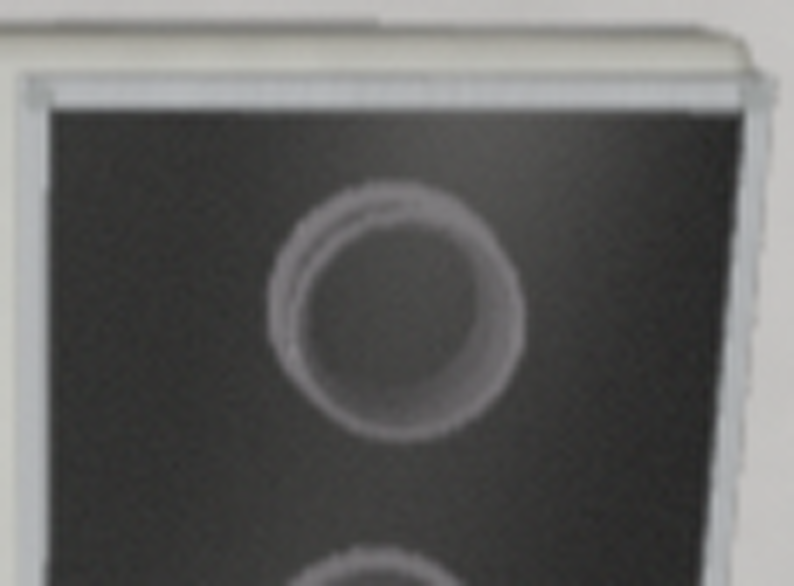

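Run:
```python
from h import *
import pickle; c=pickle.load(open("w1.pkl","rb"));t,s=pickle.load(open("cams.pkl","rb"))
crop(c,232,158,75,70,8,"pics/w1c.png");crop(c,80,45,80,50,8,"pics/w1d.png")
W=lambda x,y,k,x0,y0:((x+.5)/k+x0-.5,(y+.5)/k+y0-.5)
print("cup rim",onplane(c,W(397,311,6.9,310,135),.091),"floor",onplane(c,W(388,315,6.9,310,135),.066))
for p in [(32,88),(762,88)]: print("rim",onplane(c,W(*p,6.9,310,135),.068))
```

```text
cup rim [0.5456569  0.21711619 0.091     ] floor [0.55133807 0.22009541 0.066     ]
rim [0.50896721 0.1362181  0.068     ]
rim [0.4936541  0.29308888 0.068     ]
```

View pics/w1c.png

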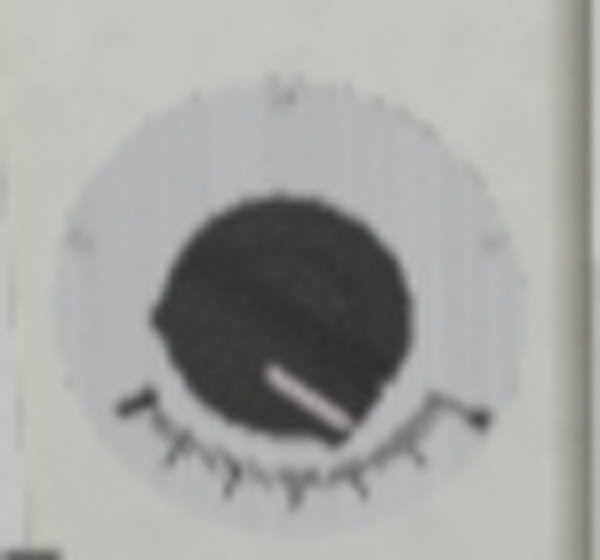

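View pics/w1d.png

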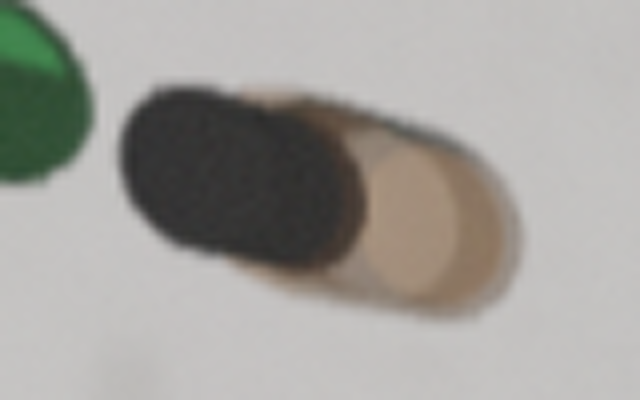

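Run:
```python
from h import *
import pickle; c=pickle.load(open("w1.pkl","rb"));t,s=pickle.load(open("cams.pkl","rb"))
W=lambda x,y,k=8,x0=232,y0=158:((x+.5)/k+x0-.5,(y+.5)/k+y0-.5)
d=onplane(c,W(291.5,305),.0765);print("disc",d)
d2=onplane(t,((612+.5)/6+221.5,(329+.5)/6+119.5),.0765);print("disc top",d2)
for n,p,z in [("dot",(480,420),.0765),("bar",(135,403),.0765),("p0",(268,372),.1116),("p1",(350,428),.1116)]:
    q=onplane(c,W(*p),z); print(n,q,np.rad2deg(np.arctan2(*(q-d)[1::-1])))
th=np.deg2rad(5.6);R=np.array([[np.cos(th),-np.sin(th)],[np.sin(th),np.cos(th)]])
print("dial from cup", np.array([.5455,.2165])+R@[.027,-.150])
# bottle: top of cap right/left in wrist: far circle of cap
print("bot cap top",onplane(c,W(182,170,8,80,45),.075),"base",onplane(c,W(440,225,8,80,45),.0))
```

```text
disc [0.58764772 0.0730847  0.0765    ]
disc top [0.58905637 0.07053815 0.0765    ]
dot [0.60701842 0.11058341 0.0765    ] 62.68049469394318
bar [0.61004696 0.04418773 0.0765    ] -52.21925755943932
p0 [0.5907291  0.07442293 0.1116    ] 23.475192147281255
p1 [0.5996738  0.08950076 0.1116    ] 53.77424187937234
dial from cup [0.58700857 0.06985063]
bot cap top [ 0.42646756 -0.16342953  0.075     ] base [ 0.42502273 -0.16261302  0.        ]
```

Run:
```python
from h import *
bot.goto([.426,-.162,.17],down(90))
bot.set_gripper(0.62)
bot.line_to([.426,-.162,.031],max_speed=.12)
print(bot.current_contact_force())
bot.set_gripper(0.0,15)
print(bot.current_opening(),bot.current_contact_force(),bot.current_ee_pos(),bot.current_clock())
bot.line_to([.426,-.162,.06],max_speed=.1)
c=bot.read_camera("wrist");cv2.imwrite("pics/w2.png",c["pixels"])
c=bot.read_camera("scene");crop(c,300,200,120,110,6,"pics/s3.png")
print(bot.current_opening(),bot.current_contact_force(),bot.current_clock())
```

```text
[0.61595555 0.75598274 0.07556924]
0.2876040890452697 [-0.79383151  0.52723806  1.80091911] [ 0.42611969 -0.16199271  0.03115479] 6.0167
0.2906709527662722 [ 0.32775232 -0.27385367 -1.93123683] 6.5583
```

View pics/w2.png

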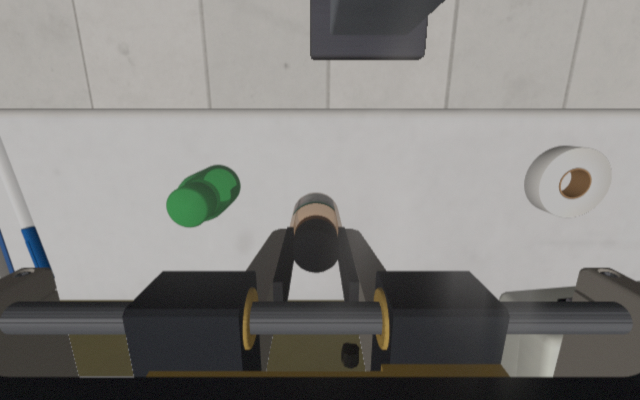

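View pics/s3.png

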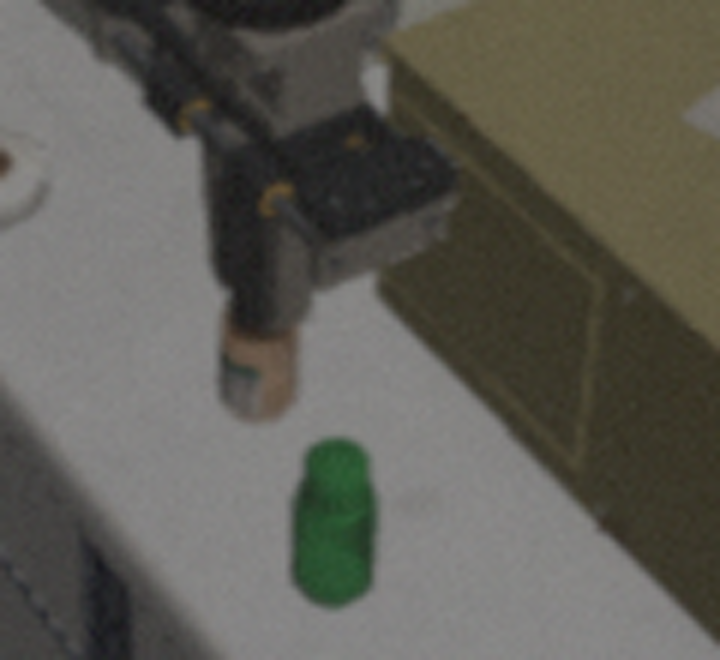

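The bottle is lifted, with its cap at (317,243) in the wrist view, and the green one is untouched. I'll check the bottle's offset and tilt in the hand.

Run:
```python
from h import *
import pickle
c=bot.read_camera("wrist");pickle.dump(c,open("w2.pkl","wb"));s=bot.read_camera("scene")
crop(c,270,180,95,100,6,"pics/w2a.png")
print(bot.current_ee_pos())
for z in (.029,.077,.104):
  print(z,project(c,[.426,-.162,z]),project(s,[.426,-.162,z]))
img=s["pixels"][235:285,315:365]
cv2.imwrite("pics/s4.png",cv2.resize(img,None,fx=10,fy=10,interpolation=cv2.INTER_CUBIC))
```

```text
[ 0.42539632 -0.16159367  0.05918331]
0.029 [[314.67819233 212.85018025]] [[342.83861288 266.22649393]]
0.077 [[314.58174895 235.1837548 ]] [[343.0994679  253.36442651]]
0.104 [[314.50444868 253.08432594]] [[343.25146521 245.86984308]]
```

View pics/w2a.png

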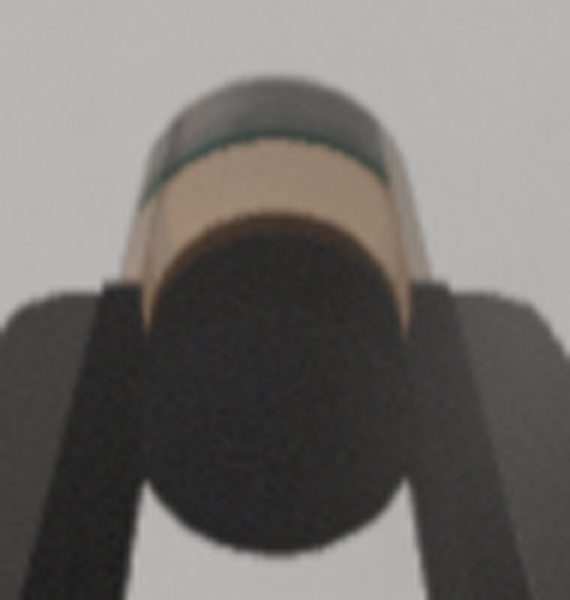

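View pics/s4.png

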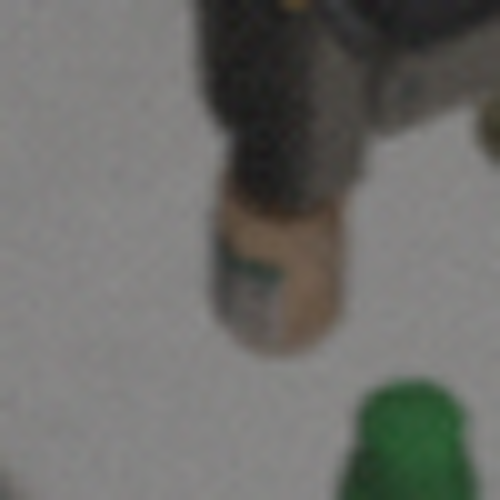

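Run:
```python
from h import *
import pickle
c=pickle.load(open("w2.pkl","rb"))
for z in (.059,.068,.077):
  for x in (.416,.436):
    q=project(c,[[x,-.176,z],[x,-.148,z]]); print(z,x,(q-[270,180])*6)
for z in(.029,.077,.104):
    print(z,(project(c,[[.426-.018,-.162,z],[.426,-.18,z],[.426,-.144,z]])-[270,180])*6, (project(c,[[.426-.014,-.162,z],[.426+.014,-.162,z],[.426,-.176,z],[.426,-.148,z]])-[270,180])*6)
```

```text
0.059 0.416 [[147.85354234 193.61100437]
 [387.26914996 193.23960015]]
0.059 0.436 [[151.04894041 352.93024947]
 [384.73658215 352.54691578]]
0.068 0.416 [[142.5916201  217.83171892]
 [392.27632979 217.44100448]]
0.068 0.436 [[146.05183241 383.21090987]
 [389.51305264 382.8074235 ]]
0.077 0.416 [[136.85804274 244.22346969]
 [397.73226531 243.81139774]]
0.077 0.436 [[140.61845867 416.13518232]
 [394.70646719 415.70940861]]
0.029 [[267.80816522  66.86365302]
 [134.14861144 197.30910703]
 [401.96964475 196.8930871 ]] [[267.86704164  96.24389774]
 [268.26532069 294.99132539]
 [163.9104651  197.26287644]
 [372.21571276 196.93930538]]
0.077 [[267.15239278 172.65662685]
 [101.98035098 331.37202411]
 [432.9700104  330.83308335]] [[267.22893852 208.52863607]
 [267.74257279 449.23557827]
 [138.76302983 331.31213195]
 [396.19943073 330.89295581]]
0.104 [[266.6223779  258.16166766]
 [ 76.19636579 438.82813827]
 [457.81630618 438.18384174]] [[266.7141782  299.10918158]
 [267.32618771 572.0959553 ]
 [118.60662396 438.75653619]
 [415.42213182 438.25541667]]
```

Run:
```python
from h import *
import pickle
bot.line_to([.426,-.162,.21],max_speed=.2)
bot.goto([.5455,.2165,.21],down(95.6))
c=bot.read_camera("wrist");s=bot.read_camera("scene");t=bot.read_camera("top");pickle.dump((c,s,t),open("w3.pkl","wb"))
print(bot.current_ee_pos(),bot.current_clock(),bot.current_opening())
p=bot.current_ee_pos()
for z in (.179,.227,.254): print(z,project(c,[.5455,.2165,z]),project(s,[.5455,.2165,z]),project(t,[.5455,.2165,z]))
crop(s,285,110,90,90,6.5,"pics/s5.png");crop(c,260,150,110,100,6,"pics/w3.png");crop(t,230,150,70,70,8,"pics/t5.png")
```

```text
[0.54580429 0.21533634 0.21013517] 9.1833 0.29024387210935415
0.179 [[316.59625588 211.76015426]] [[308.77689951 142.89102605]] [[260.20125516 183.68299205]]
0.227 [[316.84809661 233.85193276]] [[308.33928644 129.49600873]] [[257.32592942 178.61599696]]
0.254 [[317.04976887 251.54287041]] [[308.08558562 121.73041153]] [[255.58352437 175.54547256]]
```

View pics/s5.png

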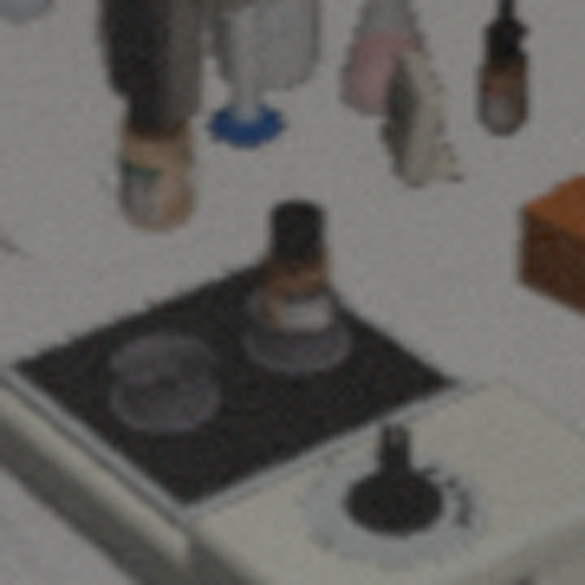

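View pics/w3.png

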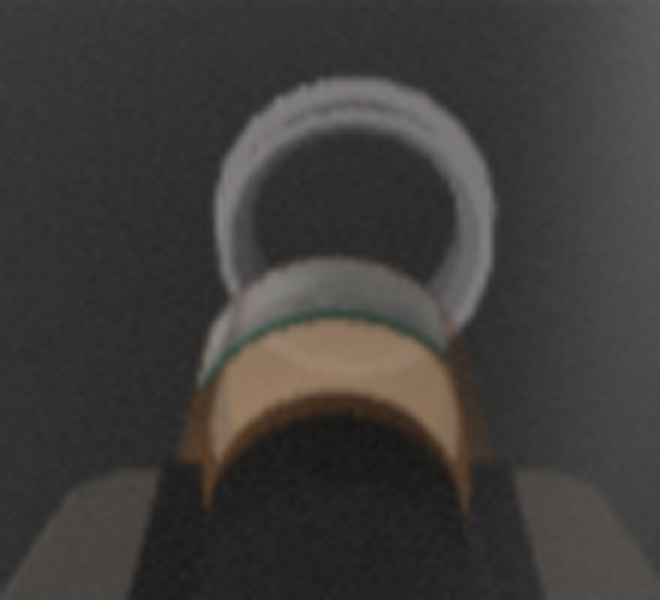

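View pics/t5.png

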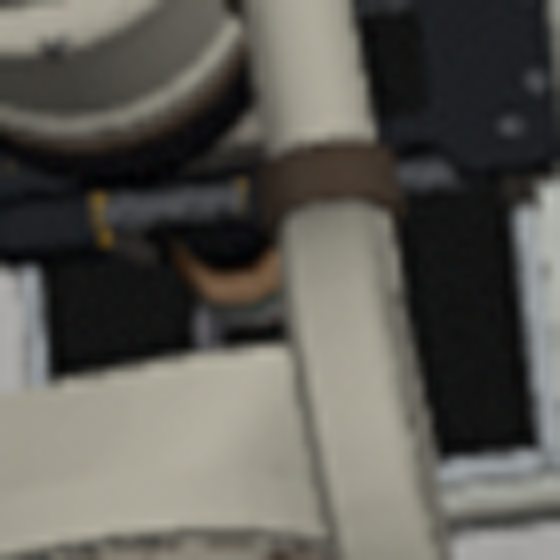

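Run:
```python
from h import *
import pickle
c,s,t=pickle.load(open("w3.pkl","rb"))
print(bot.current_ee_pos())
W=lambda x,y:((x+.5)/6+259.5,(y+.5)/6+149.5)
n=onplane(c,W(338,255),.179); print("near edge",n, "centre",n[:2]+.018*np.array([np.cos(np.deg2rad(5.6)),np.sin(np.deg2rad(5.6))]))
a=np.linspace(0,2*np.pi,60)
def circ(cx,cy,r,z): return np.c_[cx+r*np.cos(a),cy+r*np.sin(a),0*a+z]
for cen in [(.5455,.2165),(.5455,.2155),(.5465,.2165)]:
  for r in (.0245,):
    q=(project(c,circ(*cen,r,.091))-[259.5,149.5])*6-.5
    print(cen,r,q.min(0),q.max(0))
  q=(project(s,circ(*cen,.0245,.091))-[284.5,109.5])*6.5-.5; print("scene top",q.min(0),q.max(0))
  q=(project(s,circ(*cen,.0245,.066))-[284.5,109.5])*6.5-.5; print("scene bot",q.min(0),q.max(0))
```

```text
[0.54580429 0.21533634 0.21013517]
near edge [0.52926234 0.21439029 0.179     ] centre [0.54717643 0.21614678]
(0.5455, 0.2165) 0.0245 [205.54518402  93.21472293] [475.26929483 356.28052517]
scene top [112.9910214  340.35605429] [211.50663803 396.06058399]
scene bot [114.80379438 381.25935509] [212.38328198 437.44142867]
(0.5455, 0.2155) 0.0245 [200.05435933  92.68326054] [469.79636253 355.7886942 ]
scene top [113.9847208  341.29347012] [212.5418922  397.04578086]
scene bot [115.78883122 382.2052558 ] [213.40908741 438.43506814]
(0.5465, 0.2165) 0.0245 [205.12406406  98.76853195] [474.63542704 361.42002159]
scene top [114.7417563  339.76165186] [213.22995397 395.43659143]
scene bot [116.53744278 380.66006295] [214.09002992 436.81258436]
```

Run:
```python
from h import *
import pickle
cmd=np.array([.543,.2175,.131]); 
bot.line_to(cmd,max_speed=.1); bot.hold(.2); p=np.array(bot.current_ee_pos()); print(p)
c=bot.read_camera("wrist");s=bot.read_camera("scene");pickle.dump((c,s),open("w4.pkl","wb"))
print(bot.current_clock(),bot.current_opening(),bot.current_contact_force())
crop(s,285,110,70,70,8,"pics/s6.png");crop(c,260,150,110,100,6,"pics/w4.png")
```

```text
[0.54355599 0.21759385 0.1318097 ]
10.425 0.2911811768097725 [-0.52561293  0.41945683 -1.65557086]
```

View pics/s6.png

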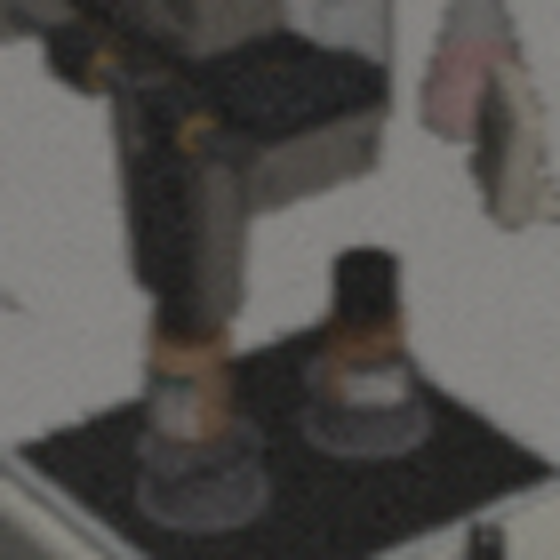

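View pics/w4.png

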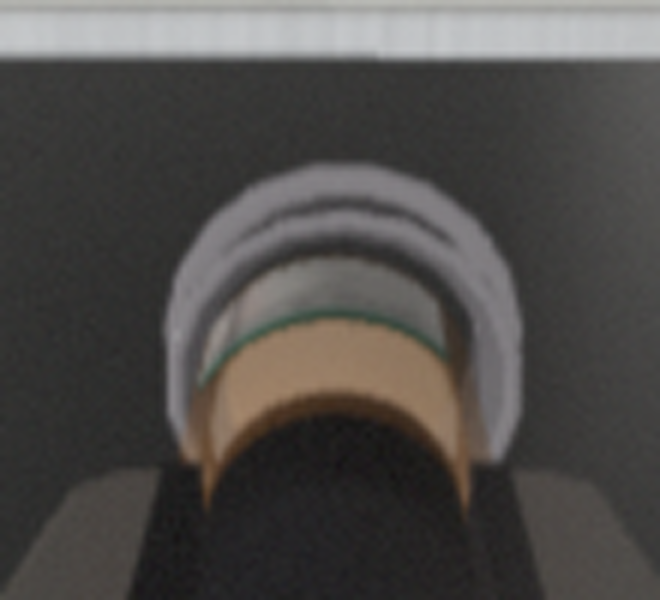

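Run:
```python
from h import *
import pickle
c,s=pickle.load(open("w4.pkl","rb"))
W=lambda x,y:((x+.5)/6+259.5,(y+.5)/6+149.5)
n=onplane(c,W(338,255),.1008); b=n[:2]+.018*np.array([np.cos(np.deg2rad(5.6)),np.sin(np.deg2rad(5.6))]);print("bottle",b)
a=np.linspace(0,2*np.pi,90)
def circ(cx,cy,r,z): return np.c_[cx+r*np.cos(a),cy+r*np.sin(a),0*a+z]
for r in (.025,.026):
  for cen in [(.545,.2175),(.543,.2175),(.547,.2175)]:
    q=(project(c,circ(*cen,r,.091))-[259.5,149.5])*6-.5; print(r,cen,q.min(0),q.max(0))
S=lambda P:(project(s,P)-[284.5,109.5])*8-.5
for cen in [(.545,.2175),(.547,.2175),(.545,.2195)]:
  for z in(.066,.091):
    q=S(circ(*cen,.025,z));print("scene",cen,z,q.min(0),q.max(0))
q=S(circ(*b,.018,.1008));print("b",q.min(0),q.max(0))
crop(c,275,165,85,70,9,"pics/w4b.png")
crop(s,297,150,30,30,18,"pics/s6b.png")
```

```text
bottle [0.54516134 0.21837632]
0.025 (0.545, 0.2175) [153.49731927 186.29664745] [510.22509085 527.31574641]
0.025 (0.543, 0.2175) [154.5010421  171.96689472] [511.96429551 514.39314076]
0.025 (0.547, 0.2175) [152.49771476 200.56606626] [508.49302482 540.18667531]
0.026 (0.545, 0.2175) [146.36077453 179.10620128] [517.36442175 533.78547904]
0.026 (0.543, 0.2175) [147.34980713 164.74599364] [519.11838337 520.88886469]
0.026 (0.547, 0.2175) [145.37580002 193.40588276] [515.6176595  546.63057231]
scene (0.545, 0.2175) 0.066 [137.8731454  467.84223008] [260.40762686 538.38801768]
scene (0.545, 0.2175) 0.091 [135.61019478 417.51381448] [259.31800982 487.45905191]
scene (0.547, 0.2175) 0.066 [142.1374399  466.36902575] [264.60876683 536.84063324]
scene (0.547, 0.2175) 0.091 [139.91648531 416.05264786] [263.55993088 485.92361105]
scene (0.545, 0.2195) 0.066 [135.45676708 465.51938306] [257.88648376 535.94552394]
scene (0.545, 0.2195) 0.091 [133.17264746 415.21185504] [256.77368264 485.03734343]
b [151.3727509  405.94143913] [240.73466091 456.07935796]
```

View pics/s6b.png

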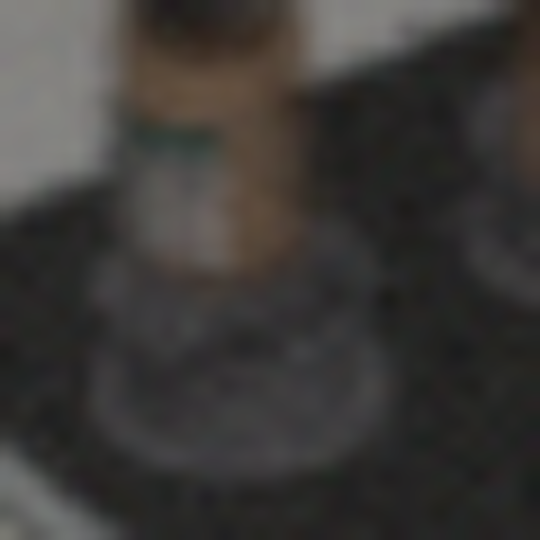

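The bottle is just above the cup: base arc at (338,255) inside the rim arc whose top is at (343,163) in the wrist crop. The views disagree by a couple of mm, which the flare can take up, so I'll lower it in small steps with force feedback.

Run:
```python
from h import *
f0=np.array(bot.current_contact_force())
x,y=.5425,.2172
z=.131
for z in np.arange(.127,.0965,-.003):
    bot.line_to([x,y,z],max_speed=.06)
    f=np.array(bot.current_contact_force())-f0
    p=np.array(bot.current_ee_pos())
    print(np.round(z,4),np.round(p,4),np.round(f,2),np.round(bot.current_ft_torque(),2))
    if np.linalg.norm(f)>7: break
print(bot.current_clock(),bot.current_opening())
c=bot.read_camera("wrist");crop(c,260,150,110,100,6,"pics/w5.png")
```

```text
0.127 [0.5421 0.2171 0.1265] [ 0.92 -0.2   0.92] [ 0.01 -0.    0.01]
0.124 [0.5423 0.2172 0.1237] [-0.44  0.39  0.87] [-0.05 -0.02 -0.08]
0.121 [0.5423 0.2171 0.1207] [ 0.55 -0.92  0.65] [ 0.04 -0.02  0.  ]
0.118 [0.5425 0.2172 0.1178] [-0.31 -1.02  0.93] [ 0.03 -0.01  0.01]
0.115 [0.5426 0.2173 0.1149] [ 1.51 -0.01  0.16] [ 0.1  -0.22  0.03]
0.112 [0.5426 0.2173 0.112 ] [2.45 0.71 1.14] [ 0.25 -0.28  0.  ]
0.109 [0.5423 0.2173 0.1087] [1.1  1.17 0.13] [ 0.29 -0.32 -0.04]
0.106 [0.5422 0.2172 0.1056] [ 1.35  0.29 -0.73] [ 0.28 -0.29  0.01]
0.103 [0.5423 0.2172 0.1027] [1.81 1.75 0.19] [ 0.4  -0.3  -0.03]
0.1 [0.5423 0.2172 0.0997] [ 1.8   0.32 -0.56] [ 0.34 -0.29 -0.06]
0.097 [0.5432 0.2173 0.0978] [1.93 0.04 5.8 ] [ 0.29 -0.29  0.01]
13.175 0.2925367377094911
```

View pics/w5.png

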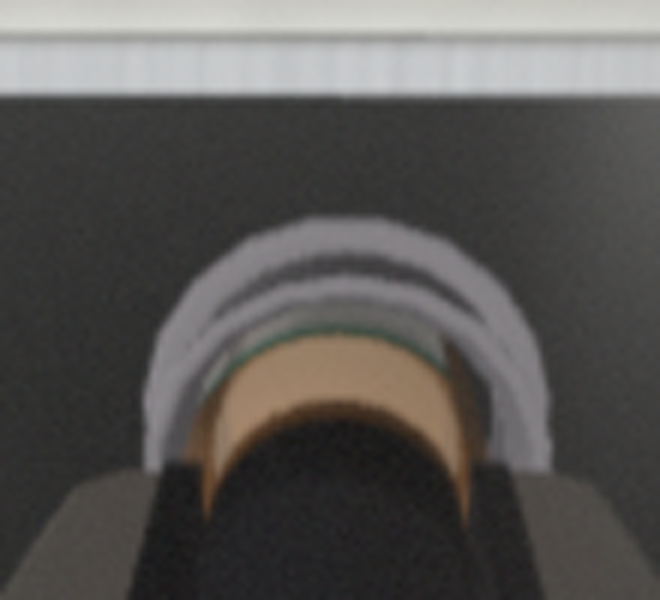

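The bottle is on the floor of the cup: contact came at TCP z 0.0978 against 0.097 expected. Releasing it now.

Run:
```python
from h import *
import pickle
bot.set_gripper(0.6)
p=np.array(bot.current_ee_pos());print(p)
bot.line_to([p[0],p[1],.2],max_speed=.15)
bot.goto([.5,.14,.30],down(110))
c=bot.read_camera("wrist");s=bot.read_camera("scene");t=bot.read_camera("top");pickle.dump((c,s,t),open("w6.pkl","wb"))
print(bot.current_clock(),project(c,[[.545,.2175,.141],[.588,.0715,.08]]))
cv2.imwrite("pics/w6.png",c["pixels"]);crop(s,275,130,120,90,6,"pics/s7.png")
```

```text
[0.54235404 0.21715607 0.09685491]
15.3833 [[360.0948483  233.63094652]
 [250.2782266  212.38853294]]
```

View pics/w6.png

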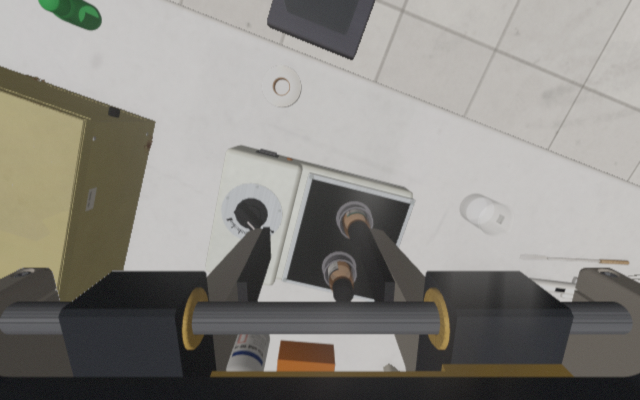

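View pics/s7.png

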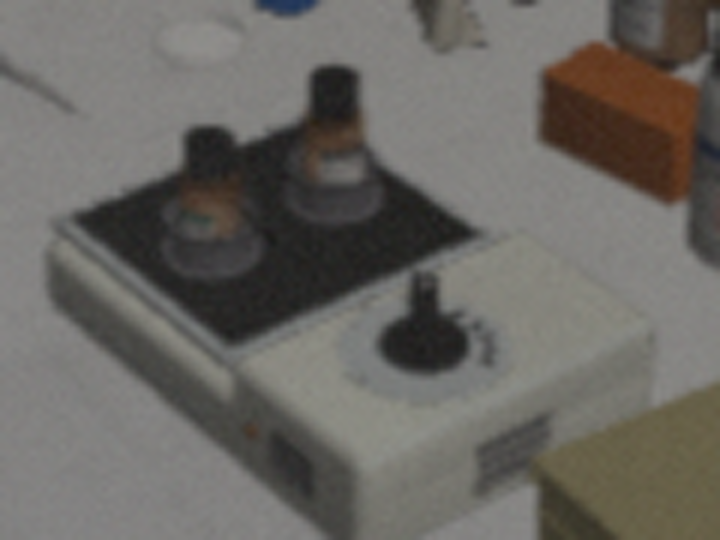

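The bottle stands upright in the cup, at about (212,195) in the scene crop, beside the loaded one. The pointer is still near 2 min. Next I'll grip the knob gently and centre on it.

```bash
cat >> h.py <<'E'
def ft(n=15):
    F=[];M=[]
    for _ in range(n):
        F.append(bot.current_contact_force());M.append(bot.current_ft_torque()); bot.hold(0.01)
    return np.mean(F,0),np.mean(M,0),np.std(M,0)[2]
E
python3 - <<'E'
from h import *
bot.goto([.588,.0715,.16],down(148))
bot.set_gripper(.5)
bot.line_to([.588,.0715,.0855],max_speed=.1)
print(bot.current_ee_pos(),ft())
bot.set_gripper(0,6)
print(bot.current_ee_pos(),bot.current_opening(),ft(),bot.current_clock())
c=bot.read_camera("wrist");crop(c,250,170,120,100,6,"pics/w7.png")
E
```

```text
[0.58862847 0.07145938 0.08624013] (array([ 0.02375644, -0.00120415,  0.09450177]), array([0.08260587, 0.03181662, 0.00286526]), np.float64(0.022304335454042985))
[0.5879691  0.07150288 0.08546433] 0.001329967231094948 (array([ 0.12351889, -0.13556723,  0.06771886]), array([ 0.07716545,  0.03342989, -0.00811332]), np.float64(0.023414018601197083)) 18.4083
```

View pics/w7.png

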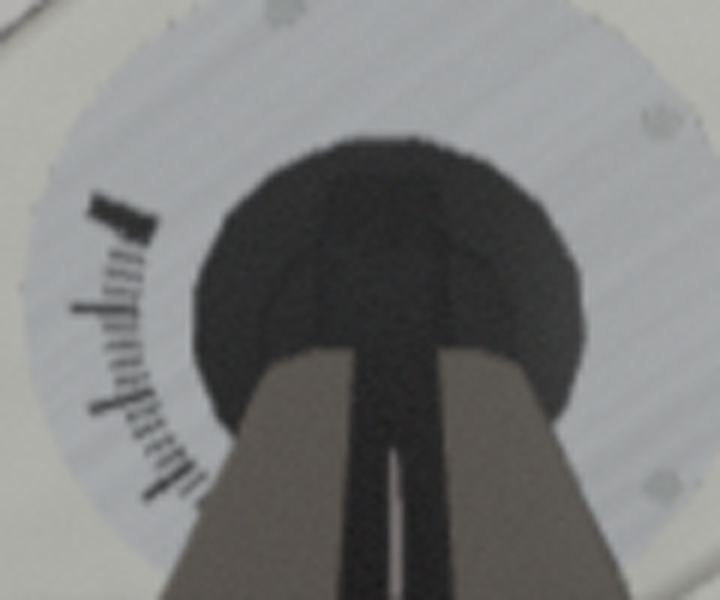

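Run:
```python
from h import *
c=bot.read_camera("wrist");s=bot.read_camera("scene")
P=np.array([.588,.0715]);d=np.array([np.cos(np.deg2rad(58)),np.sin(np.deg2rad(58))]);n=np.array([-d[1],d[0]])
for z in (.0855,.1116):
  for k in (-.021,0,.004,.021):
    q=(project(c,[[*(P+k*d+w*n),z] for w in (-.007,.007)])-[249.5,169.5])*6-.5;print(z,k,q.round(0).tolist())
cv2.imwrite("pics/w8.png",c["pixels"]);crop(s,300,130,90,80,8,"pics/s8.png")
```

```text
0.0855 -0.021 [[332.0, 157.0], [453.0, 157.0]]
0.0855 0 [[333.0, 329.0], [452.0, 329.0]]
0.0855 0.004 [[334.0, 361.0], [452.0, 361.0]]
0.0855 0.021 [[335.0, 493.0], [451.0, 493.0]]
0.1116 -0.021 [[323.0, 222.0], [461.0, 221.0]]
0.1116 0 [[325.0, 415.0], [459.0, 415.0]]
0.1116 0.004 [[326.0, 450.0], [459.0, 450.0]]
0.1116 0.021 [[327.0, 597.0], [458.0, 597.0]]
```

View pics/w8.png

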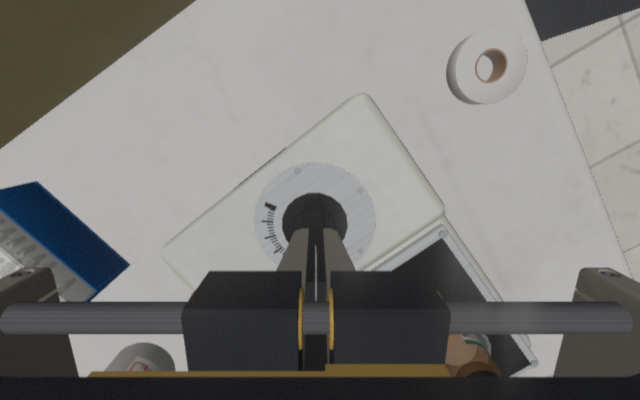

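View pics/s8.png

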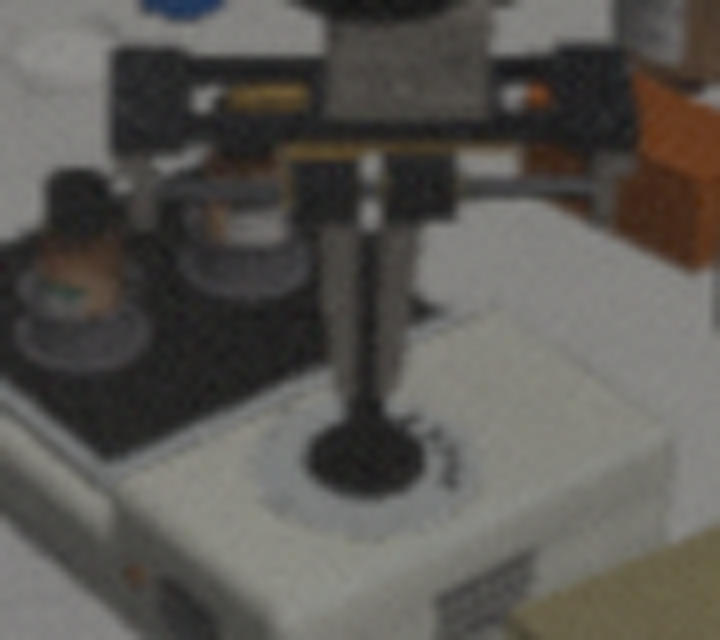

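The pictures are ambiguous. The opening reads about 0, yet the fingers seem to flank the bar with its white line visible between them at (395,450-600). A small sideways move will show whether the bar is really held.

Run:
```python
from h import *
x=np.array([np.cos(np.deg2rad(148)),np.sin(np.deg2rad(148)),0]);P=np.array([.588,.0715,.0855])
for k in (.002,-.002,-.004):
    bot.line_to(P+k*x,max_speed=.03); F,M,_=ft(10); print(k,F.round(2),F@x,M.round(3),bot.current_opening())
bot.line_to(P,max_speed=.03); print(bot.current_clock())
```

```text
0.002 [ 0.01 -0.12 -0.08] -0.07025939589314303 [0.091 0.067 0.002] 0.005568499883027736
-0.002 [-0.02 -0.17  0.34] -0.07949751636223017 [ 0.073  0.043 -0.007] 0.004339674345654551
-0.004 [-0.25  0.03  0.22] 0.22884240100663272 [ 0.088  0.061 -0.006] 0.006949695313702127
19.875
```

With no side force, the jaws must have closed above the bar, so the fingers end higher than the stated TCP. I'll open a little and lower by feel to the skirt.

Run:
```python
from h import *
bot.set_gripper(.30)
F0,M0,_=ft(8)
for z in np.arange(.0825,.054,-.003):
    bot.line_to([.588,.0715,z],max_speed=.04); F,M,_=ft(4)
    print(round(z,4),np.array(bot.current_ee_pos()).round(4),(F-F0).round(2),(M-M0).round(3))
    if F[2]-F0[2]>2.5: break
print(bot.current_clock(),bot.current_opening())
s=bot.read_camera("scene");crop(s,300,130,90,80,8,"pics/s9.png")
```

```text
0.0825 [0.5878 0.0715 0.0822] [ 0.11 -0.26  0.02] [ 0.02   0.007 -0.015]
0.0795 [0.5879 0.0715 0.0793] [ 0.27 -0.19  0.21] [ 0.    -0.016 -0.002]
0.0765 [0.5879 0.0715 0.0763] [ 0.1  -0.71  0.1 ] [0.028 0.    0.01 ]
0.0735 [0.5879 0.0715 0.0733] [ 0.67 -0.12 -0.34] [ 0.008 -0.004  0.021]
0.0705 [0.5879 0.0715 0.0703] [ 0.29 -0.46 -0.64] [ 0.024 -0.     0.004]
0.0675 [0.5879 0.0715 0.0673] [-0.02 -0.14  0.29] [ 0.022  0.016 -0.008]
0.0645 [0.5879 0.0715 0.0643] [0.   0.13 0.58] [ 0.042  0.012 -0.002]
0.0615 [0.5878 0.0715 0.0613] [ 0.54 -0.61 -0.06] [0.024 0.003 0.025]
0.0585 [0.5878 0.0715 0.0583] [ 0.14 -0.48  0.33] [ 0.01  -0.018 -0.002]
0.0555 [0.5879 0.0715 0.0553] [0.02 0.04 0.41] [ 0.016 -0.003 -0.   ]
23.3417 0.3017440510282547
```

View pics/s9.png

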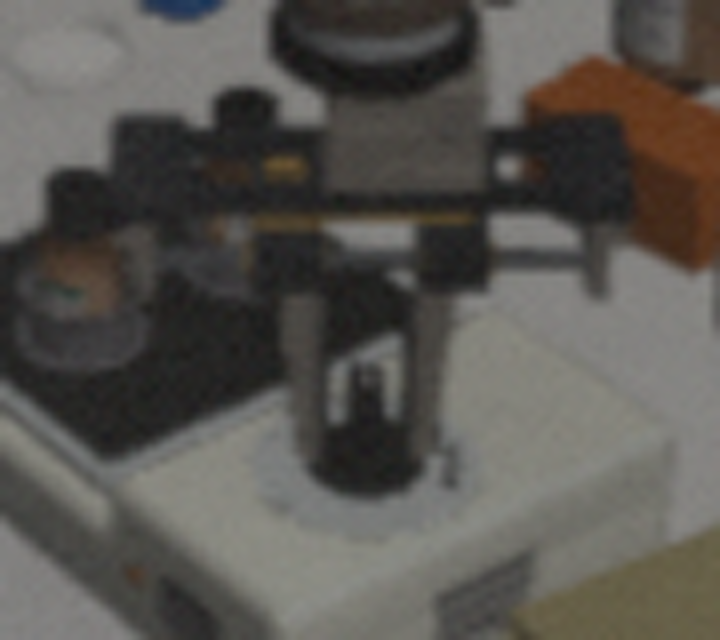

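The fingers now straddle the bar, with their tips near row 455 in the crop, just above the skirt. Closing gently.

Run:
```python
from h import *
x=np.array([np.cos(np.deg2rad(148)),np.sin(np.deg2rad(148)),0])
F0,M0,_=ft(8)
bot.set_gripper(0,6)
F,M,_=ft(12)
print(np.array(bot.current_ee_pos()),bot.current_opening(),(F-F0).round(2),(F-F0)@x,(M-M0).round(3))
bot.set_gripper(0,25)
F,M,_=ft(12)
print(np.array(bot.current_ee_pos()),bot.current_opening(),(F-F0).round(2),(F-F0)@x,(M-M0).round(3),Ro.from_rotvec(bot.current_tool_rot()).as_matrix()[:,0],bot.current_clock())
```

```text
[0.58875745 0.07101016 0.05571372] 0.15344668092538438 [ 3.65 -2.29 -1.62] -4.3143219546937335 [-0.471 -0.637 -0.002]
[0.58875052 0.07101682 0.05572333] 0.15258569988501727 [ 4.63 -3.08 -2.5 ] -5.563333768332567 [-0.606 -0.802  0.01 ] [-0.84799733  0.52999748 -0.00178697] 24.225
```

The bar is held: opening 0.153, or about 14 mm. I'll re-centre on where the arm yielded to and start winding.

```bash
cat >> h.py <<'E'
def turn(a,C,hz,n=8,spd=None):
    bot.line_to([C[0],C[1],hz],rot=down(a)) if spd is None else bot.line_to([C[0],C[1],hz],rot=down(a),max_speed=spd)
    F,M,_=ft(n); p=np.array(bot.current_ee_pos())
    x=Ro.from_rotvec(bot.current_tool_rot()).as_matrix()[:,0]; yaw=np.rad2deg(np.arctan2(x[1],x[0]))
    u=x[:2]/np.linalg.norm(x[:2]); e=(p[:2]-C)@u
    print(f"a{a:.1f} yaw{yaw:.2f} p{p.round(4)} F{F.round(1)} Fx{F[:2]@u:.1f} e{e*1e3:.2f} M{M.round(3)} op{bot.current_opening():.3f} t{bot.current_clock():.2f}")
    return F,M,yaw,e*u
E
python3 - <<'E'
from h import *
bot.set_gripper(0,40)
C=np.array([.5888,.0710])
for a in (148,138,123,108,93,78):
    F,M,yaw,e=turn(a,C,.0555); C=C+e
    if abs(M[2])>.2 or np.linalg.norm(F)>25: break
print(C)
E
```

```text
a148.0 yaw148.00 p[0.5888 0.071  0.0557] F[ 0.8 -2.   1.4] Fx-1.7 e0.03 M[-0.238 -0.148  0.009] op0.151 t24.76
a138.0 yaw138.15 p[0.5885 0.0712 0.0557] F[-1.2 -0.9  3.6] Fx0.4 e0.32 M[-0.104  0.196 -0.018] op0.150 t25.15
a123.0 yaw123.21 p[0.5882 0.0716 0.0557] F[-2.7 -0.2  5.4] Fx1.3 e0.47 M[ 0.079  0.457 -0.024] op0.151 t25.62
a108.0 yaw108.20 p[0.588  0.072  0.0557] F[-2.2  0.3  5.6] Fx1.0 e0.44 M[ 0.074  0.409 -0.035] op0.152 t26.10
a93.0 yaw93.20 p[0.5879 0.0724 0.0557] F[-2.   0.4  5.2] Fx0.5 e0.42 M[ 0.062  0.386 -0.04 ] op0.146 t26.57
a78.0 yaw78.31 p[0.588  0.0729 0.0557] F[-1.9  0.8  5.1] Fx0.4 e0.39 M[ 0.147  0.353 -0.003] op0.147 t27.05
[0.58819886 0.07283922]
```

Run:
```python
from h import *
c=bot.read_camera("wrist");crop(c,250,150,130,130,5,"pics/w10.png")
s=bot.read_camera("scene");crop(s,300,130,90,80,8,"pics/s10.png")
```

```text
(no output)
```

View pics/w10.png

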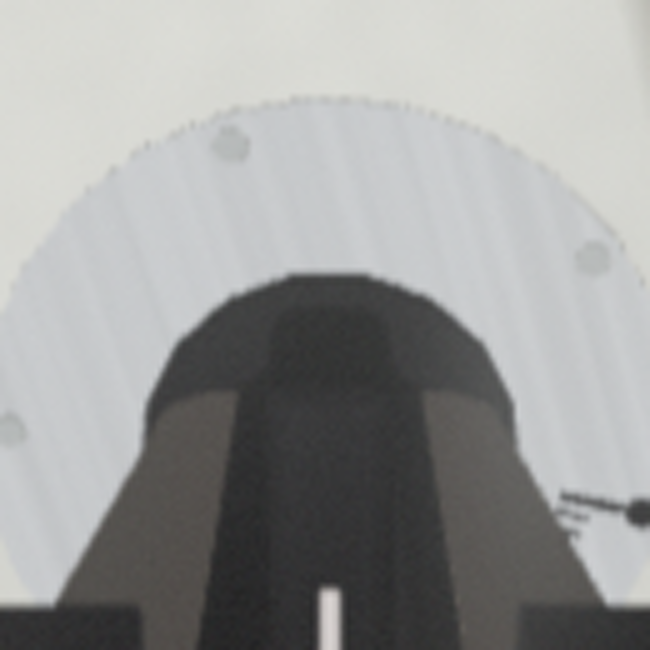

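View pics/s10.png

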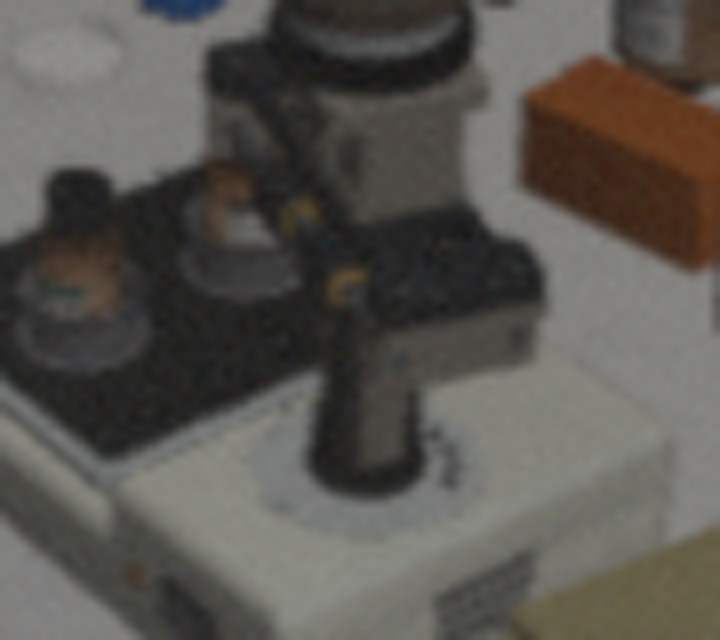

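The knob follows the jaws, with the white line centred between them at (330,620). Carrying on towards the stop, watching torque and joint 6 effort.

Run:
```python
from h import *
C=np.array([.5882,.0728])
for a in (66,54,44,38,35,33):
    F,M,yaw,e=turn(a,C,.0562,n=8); C=C+.7*e
    print("  eff6",np.round(bot.current_effort()[5],3))
    if abs(M[2])>.12 or np.linalg.norm(F)>25: break
print(C)
```

```text
a66.0 yaw66.27 p[0.5881 0.0732 0.0557] F[ 1.   2.1 -0.4] Fx2.3 e0.35 M[ 0.347 -0.189  0.008] op0.152 t27.57
  eff6 0.01
a54.0 yaw54.22 p[0.5882 0.0735 0.0557] F[ 2.7  3.8 -3.4] Fx4.6 e0.36 M[ 0.699 -0.486 -0.   ] op0.150 t28.00
  eff6 0.008
a44.0 yaw44.15 p[0.5885 0.0738 0.0557] F[ 3.3  4.  -3.9] Fx5.2 e0.39 M[ 0.773 -0.577 -0.006] op0.153 t28.39
  eff6 -0.001
a38.0 yaw38.18 p[0.5886 0.0739 0.0558] F[ 3.2  4.2 -4.3] Fx5.1 e0.29 M[ 0.736 -0.555 -0.03 ] op0.147 t28.72
  eff6 0.004
a35.0 yaw35.20 p[0.5887 0.0739 0.0557] F[ 3.4  4.  -4.7] Fx5.1 e0.12 M[ 0.748 -0.583 -0.012] op0.147 t29.03
  eff6 -0.003
a33.0 yaw33.21 p[0.5887 0.074  0.0558] F[ 2.8  4.3 -4.7] Fx4.7 e0.08 M[ 0.739 -0.546 -0.033] op0.149 t29.35
  eff6 -0.006
[0.58892388 0.07362987]
```

Run:
```python
from h import *
C=np.array([.5889,.0736])
a=33
while a>14:
    a-=1.5
    F,M,yaw,e=turn(a,C,.0560,n=7); C=C+.5*e
    print("  eff6",np.round(bot.current_effort()[5],3))
    if abs(M[2])>.09 or np.linalg.norm(F)>25 or yaw-a>.45: break
print(C)
```

```text
a31.5 yaw31.68 p[0.5888 0.074  0.0558] F[ 2.6  4.5 -3.5] Fx4.6 e0.10 M[ 0.799 -0.47  -0.026] op0.150 t29.66
  eff6 -0.007
a30.0 yaw30.18 p[0.5888 0.074  0.0558] F[ 2.4  4.4 -3.6] Fx4.2 e0.08 M[ 0.781 -0.454 -0.023] op0.151 t29.97
  eff6 -0.006
a28.5 yaw28.68 p[0.5889 0.074  0.0558] F[ 2.7  4.5 -3.5] Fx4.5 e0.07 M[ 0.783 -0.453 -0.013] op0.147 t30.27
  eff6 -0.006
a27.0 yaw27.18 p[0.5889 0.0741 0.0557] F[ 2.7  4.3 -4. ] Fx4.3 e0.08 M[ 0.785 -0.471 -0.009] op0.147 t30.58
  eff6 -0.006
a25.5 yaw25.68 p[0.5889 0.0741 0.0558] F[ 2.8  4.5 -4.1] Fx4.4 e0.08 M[ 0.763 -0.471  0.006] op0.151 t30.89
  eff6 -0.006
a24.0 yaw24.18 p[0.589  0.0741 0.0558] F[ 2.5  4.5 -3.7] Fx4.1 e0.09 M[ 0.778 -0.468 -0.01 ] op0.152 t31.20
  eff6 -0.006
a22.5 yaw22.68 p[0.589  0.0741 0.0557] F[ 2.5  4.7 -3.9] Fx4.1 e0.08 M[ 0.799 -0.475 -0.001] op0.148 t31.51
  eff6 -0.006
a21.0 yaw21.18 p[0.5891 0.0741 0.0558] F[ 2.5  4.4 -3.9] Fx3.9 e0.08 M[ 0.79  -0.484  0.013] op0.149 t31.82
  eff6 -0.006
a19.5 yaw19.68 p[0.5891 0.0742 0.0558] F[ 2.6  4.5 -4.2] Fx3.9 e0.08 M[ 0.77  -0.474 -0.006] op0.149 t32.12
  eff6 -0.006
a18.0 yaw18.19 p[0.5892 0.0742 0.0558] F[ 2.8  4.6 -4. ] Fx4.1 e0.07 M[ 0.78  -0.478 -0.011] op0.148 t32.43
  eff6 -0.006
a16.5 yaw16.68 p[0.5892 0.0742 0.0558] F[ 2.8  4.6 -4.2] Fx4.0 e0.06 M[ 0.786 -0.478 -0.011] op0.149 t32.74
  eff6 -0.006
a15.0 yaw15.18 p[0.5893 0.0742 0.0557] F[ 2.9  4.6 -4. ] Fx4.0 e0.08 M[ 0.783 -0.503 -0.015] op0.148 t33.05
  eff6 -0.005
a13.5 yaw13.68 p[0.5893 0.0742 0.0557] F[ 3.1  4.6 -4. ] Fx4.1 e0.08 M[ 0.77  -0.515 -0.002] op0.153 t33.36
  eff6 -0.005
[0.58936305 0.07379753]
```

Run:
```python
from h import *
C=np.array([.5893,.0738])
a=13.5
while a>1:
    a-=1.2
    F,M,yaw,e=turn(a,C,.0560,n=5); C=C+.5*e
    print("  eff6",np.round(bot.current_effort()[5],3))
    if abs(M[2])>.09 or np.linalg.norm(F)>25 or yaw-a>.38: break
print(C)
```

```text
a12.3 yaw12.48 p[0.5893 0.0742 0.0557] F[ 3.2  4.9 -4.2] Fx4.2 e0.12 M[ 0.773 -0.534 -0.017] op0.148 t33.65
  eff6 -0.003
a11.1 yaw11.28 p[0.5894 0.0742 0.0558] F[ 3.1  4.5 -4.1] Fx3.9 e0.13 M[ 0.767 -0.533 -0.02 ] op0.152 t33.94
  eff6 -0.004
a9.9 yaw10.08 p[0.5894 0.0742 0.0558] F[ 2.2  4.7 -4. ] Fx3.0 e0.06 M[ 0.803 -0.506  0.008] op0.151 t34.23
  eff6 -0.004
a8.7 yaw8.88 p[0.5894 0.0742 0.0558] F[ 3.2  4.5 -4.3] Fx3.8 e0.06 M[ 0.777 -0.495 -0.004] op0.148 t34.52
  eff6 -0.004
a7.5 yaw7.68 p[0.5895 0.0742 0.0557] F[ 3.1  4.7 -3.9] Fx3.7 e0.07 M[ 0.774 -0.527 -0.02 ] op0.149 t34.82
  eff6 -0.004
a6.3 yaw6.49 p[0.5895 0.0743 0.0557] F[ 3.3  4.8 -4.2] Fx3.8 e0.05 M[ 0.786 -0.518 -0.013] op0.146 t35.11
  eff6 -0.002
a5.1 yaw5.29 p[0.5896 0.0742 0.0557] F[ 3.   4.8 -4.3] Fx3.4 e0.05 M[ 0.779 -0.521  0.023] op0.151 t35.40
  eff6 0.028
a3.9 yaw4.10 p[0.5896 0.0742 0.0557] F[ 3.2  4.6 -4. ] Fx3.5 e0.04 M[ 0.785 -0.498  0.075] op0.145 t35.69
  eff6 0.084
a2.7 yaw2.90 p[0.5896 0.0743 0.0558] F[ 3.   4.7 -4.4] Fx3.3 e0.04 M[ 0.803 -0.471  0.124] op0.148 t35.98
  eff6 0.126
[0.58960374 0.07384737]
```

The stop shows clearly. Joint 6 effort goes -0.002, 0.028, 0.084, 0.126 over the last four steps, and mz agrees. Allowing for the friction that holds part of the load, that is about 0.13-0.2 N m on the stop. I'll add a small 0.5° step, hold, and turn back to 20 min.

Run:
```python
from h import *
C=np.array([.5896,.0738])
turn(2.2,C,.0560,n=8); print(bot.current_effort()[5]); bot.hold(.4)
print(bot.current_effort()[5])
for a in (10,25,40,55,68,75.5):
    # retrace centre measured on the way
    ref=np.interp(a,[0,20,33,44,54,66,78],[0,1,2,3,4,5,6])
    C=np.array([np.interp(a,[2,20,33,44,54,66,78],[.5896,.5891,.5889,.5886,.5884,.5882,.5882]),np.interp(a,[2,33,44,54,78],[.0738,.0736,.0735,.0733,.0728])])
    turn(a,C,.0560,n=4)
s=bot.read_camera("scene");c=bot.read_camera("wrist");crop(c,250,150,130,130,5,"pics/w11.png")
```

```text
a2.2 yaw2.41 p[0.5896 0.0743 0.0557] F[ 3.5  4.6 -4.3] Fx3.7 e0.04 M[ 0.807 -0.465  0.161] op0.150 t36.30
0.16689718700945377
0.1663511898368597
a10.0 yaw10.20 p[0.5894 0.0742 0.0558] F[ 3.   4.6 -3.6] Fx3.8 e0.11 M[ 0.811 -0.543  0.047] op0.147 t37.02
a25.0 yaw25.20 p[0.5889 0.0741 0.0557] F[ 2.9  4.9 -4.2] Fx4.8 e0.10 M[ 0.792 -0.496  0.064] op0.150 t37.46
a40.0 yaw39.96 p[0.5886 0.0739 0.0557] F[ 2.5  4.6 -3.9] Fx4.8 e0.09 M[ 0.787 -0.454  0.062] op0.151 t37.90
a55.0 yaw54.81 p[0.5882 0.0735 0.0557] F[ 2.4  4.1 -4.5] Fx4.8 e0.11 M[ 0.817 -0.487  0.068] op0.149 t38.34
a68.0 yaw67.74 p[0.5881 0.0732 0.0558] F[ 2.7  4.4 -4.6] Fx5.1 e0.08 M[ 0.817 -0.475  0.081] op0.147 t38.75
a75.5 yaw75.22 p[0.5879 0.0729 0.0557] F[ 2.   4.2 -5. ] Fx4.6 e0.02 M[ 0.849 -0.428  0.054] op0.147 t39.07
```

View pics/w11.png

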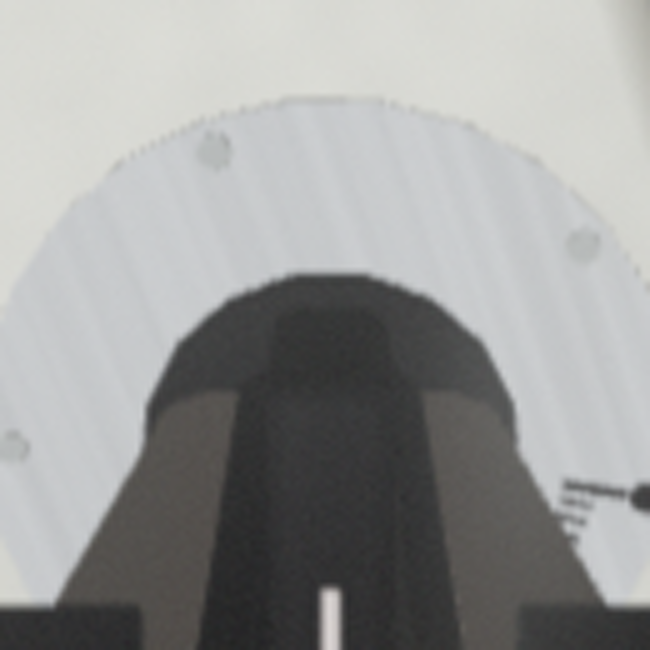

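Stop loading peaked at about 0.17 N m, held for over 0.4 s, and the dial is now back near 20 min. Releasing and checking the pointer.

Run:
```python
from h import *
import pickle
bot.set_gripper(.35)
p=np.array(bot.current_ee_pos())
bot.line_to([p[0],p[1],.14],max_speed=.12)
bot.goto([.50,.09,.22],down(95.6))
c=bot.read_camera("wrist");s=bot.read_camera("scene");pickle.dump((c,s),open("w12.pkl","wb"))
print(bot.current_clock(),bot.current_contact_force(),project(c,[.589,.073,.08]))
cv2.imwrite("pics/w12f.png",c["pixels"])
u,v=project(c,[.589,.073,.08])[0].astype(int)
crop(c,u-55,v-50,110,100,6,"pics/w12.png");print(u-55,v-50)
```

```text
41.125 [ 0.4843576  -0.03949291 -0.71475656] [[294.71322102 252.92589745]]
239 202
```

View pics/w12.png

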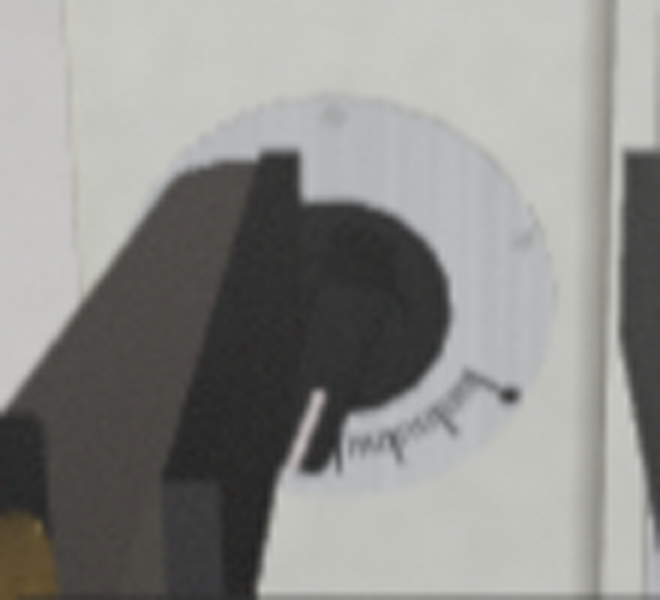

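View pics/w12f.png

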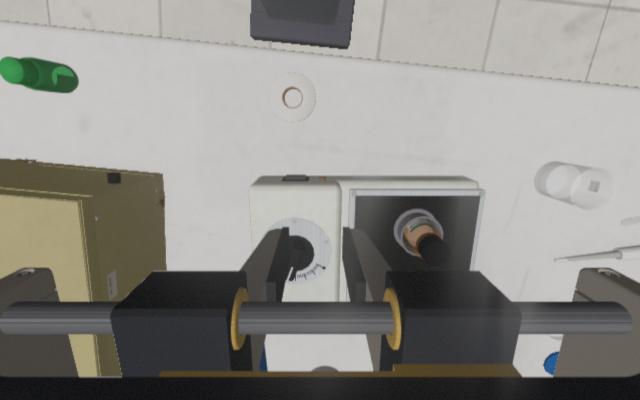

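Run:
```python
from h import *
import pickle
bot.goto([.53,.16,.26],down(95.6))
c=bot.read_camera("wrist");s=bot.read_camera("scene");pickle.dump((c,s),open("w13.pkl","wb"))
u,v=project(c,[.589,.073,.08])[0].astype(int)
x0,y0=u-40,v-40
crop(c,x0,y0,80,75,8,"pics/w13.png");print(x0,y0,bot.current_clock())
d=np.array([.5885,.0725])
for zero in (65.0,65.6,66.2):
    pass
for m in (0,15,20,25,30):
    a=np.deg2rad(65.5-4*m)
    print(m,((project(c,[[*(d+r*np.array([np.cos(a),np.sin(a)])),z] for r,z in((.034,.0765),(.02,.1116))])-[x0-.5,y0-.5])*8-.5).round(0).tolist())
```

```text
205 174 41.6583
0 [[509.0, 414.0], [394.0, 450.0]]
15 [[341.0, 508.0], [286.0, 510.0]]
20 [[272.0, 497.0], [241.0, 503.0]]
25 [[209.0, 464.0], [201.0, 482.0]]
30 [[160.0, 414.0], [169.0, 449.0]]
```

View pics/w13.png

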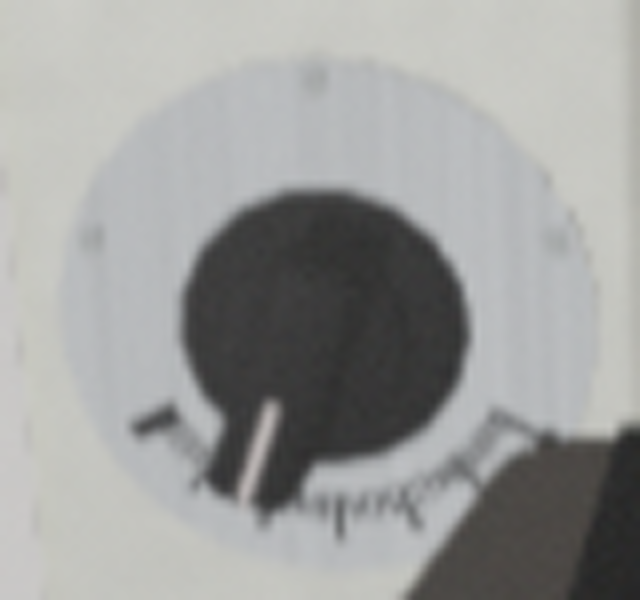

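Run:
```python
from h import *
import pickle
from scipy.optimize import least_squares
c,s=pickle.load(open("w13.pkl","rb"))
W=lambda x,y:((x+.5)/8+204.5,(y+.5)/8+173.5)
T={30:(155,420),25:(200,482),20:(263,518),15:(340,530),10:(415,518),5:(480,482)}
P={m:onplane(c,W(*p),.0765)[:2] for m,p in T.items()}
def f(v): return np.concatenate([P[m]-(v[:2]+v[3]*np.array([np.cos(v[2]-np.deg2rad(4*m)),np.sin(v[2]-np.deg2rad(4*m))])) for m in P])
r=least_squares(f,[.588,.0725,np.deg2rad(65.5),.034]); print(r.x[:2],np.rad2deg(r.x[2]),r.x[3],np.abs(r.fun).max())
p0=onplane(c,W(273,403),.1116)[:2];p1=onplane(c,W(245,498),.1116)[:2]
d=p1-p0; print(p0,p1,"line",np.rad2deg(np.arctan2(d[1],d[0])),"from centre",np.rad2deg(np.arctan2(*(p1-r.x[:2])[::-1])))
for z0 in (65.6,np.rad2deg(r.x[2])): print("min",(z0-np.rad2deg(np.arctan2(d[1],d[0])))/4)
```

```text
[0.58951988 0.0734237 ] 64.11606670061701 0.03670683974628539 0.0009128100370408426
[0.59100997 0.07188873] [0.60701804 0.06806516] line -13.433550936770132 from centre -17.026389834526643
min 19.75838773419253
min 19.387404409346786
```

The wrist view reads 19.4-20.1 min and the tool yaw at release gives about 20. I'll move the arm clear and confirm with the top and scene cameras.

Run:
```python
from h import *
import pickle
bot.goto([.25,.45,.28],down(95))
t=bot.read_camera("top");s=bot.read_camera("scene");c=bot.read_camera("wrist");pickle.dump((t,s),open("w14.pkl","wb"))
print(bot.current_clock())
crop(t,222,120,133,110,6,"pics/t14.png");crop(s,275,130,120,90,6,"pics/s14.png");crop(t,298,150,52,48,12,"pics/t14d.png")
```

```text
43.3
```

View pics/t14.png

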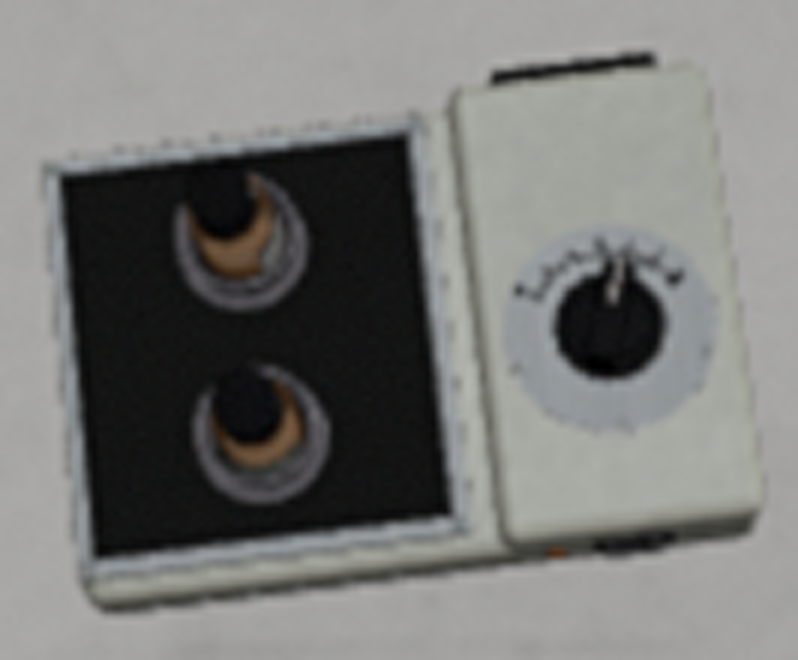

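View pics/t14d.png

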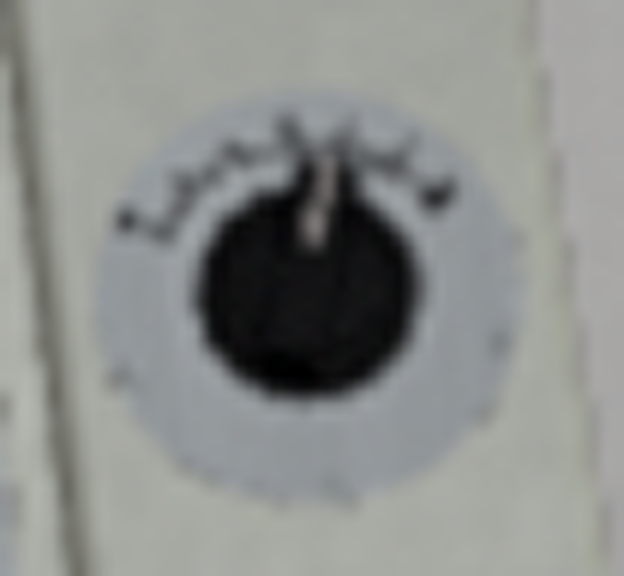

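View pics/s14.png

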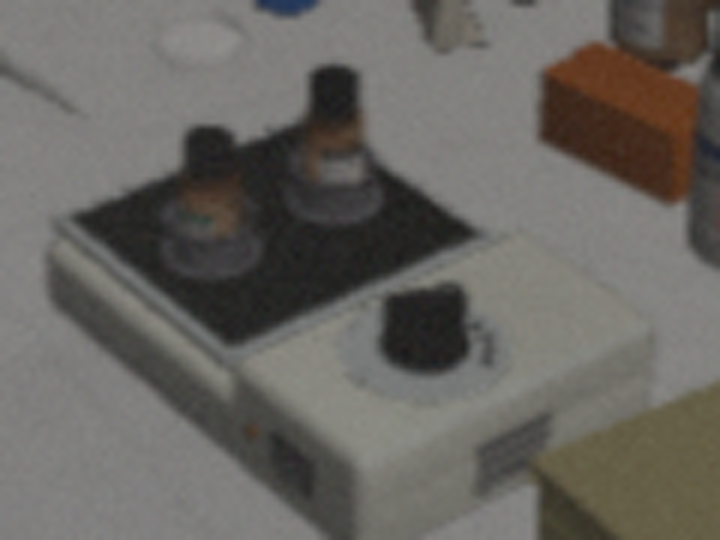

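Run:
```python
from h import *
import pickle
t,s=pickle.load(open("w14.pkl","rb"))
W=lambda x,y:((x+.5)/12+297.5,(y+.5)/12+149.5)
p0=onplane(t,W(311,240),.1116)[:2];p1=onplane(t,W(327,160),.1116)[:2];d=p1-p0
al=np.rad2deg(np.arctan2(d[1],d[0]));print(p0,p1,al,(65.4-al)/4)
q=onplane(t,W(308,294),.0815)[:2];print("skirt c",q,np.rad2deg(np.arctan2(*(p1-q)[::-1])))
V=lambda x,y:((x+.5)/6+221.5,(y+.5)/6+119.5)
print("bottle cap",onplane(t,V(247,404),.141),"loaded",onplane(t,V(223,202),.146))
```

```text
[0.59228978 0.07102129] [0.60897002 0.06726226] -12.699903109925275 19.52497577748132
skirt c [0.58876863 0.07152195] -11.907035499360473
bottle cap [0.54657564 0.21542751 0.141     ] loaded [0.62774497 0.22399177 0.146     ]
```

Top and wrist views put the pointer at the 20-minute tick (estimates 19.4-20.1 min). The bottle's cap is over the cup centre within a couple of mm. The arm is clear, so I'm handing in.

Run:
```python
from h import *
print(bot.current_contact_force(),bot.current_clock()); bot.job_done()
```

```text
[ 0.20480297  1.10048005 -0.51009904] 43.3
the job is handed in; nothing more can be done
```

I put the brown bottle in the empty cup, wound the timer onto its stop, turned it back to about 20 minutes and handed the job in at 43.3 s. No verdict is reported, so what follows is what my own checks showed.

- **Bottle:** It touched the cup floor within 1 mm of the expected height. In the last top and scene views it stands upright, with its cap within about 2 mm of the cup centre.
- **Stop:** Past 30 minutes the torque rose clearly, to about 0.17 N m. I held it there for more than 0.4 s. Knob friction hides part of the load, so I put the true load on the stop at 0.17–0.24 N m (about 8–12 N). That is above the 5.5 N needed and below the 20 N limit.
- **Timer at the end:** The jaw angle at release gives about 20.0 minutes. The pointer line in the images gives 19.4 to 19.8, so they disagree by about half a minute, within the one-minute tolerance.
- **Other things on the bench:** The loaded bottle looked unmoved in the last views, and the arm ended clear of everything. The beaker, tape roll and green bottle showed no sign of being moved in the pictures, but I did not measure them again.

**What went wrong:** The fingertips seem to end about 28 mm short of the stated tool point. The bottle was therefore held by its cap, not its body, and my first try at the knob closed above it. I then felt my way down and gripped it properly. While I turned the knob in free travel, the torque reading stayed near zero instead of the stated 0.05–0.08 N m, so I judged the stop by the rise in torque.

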